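# Shim the rocking find scanner

### The arm

A 6-joint arm with a two-finger parallel gripper is mounted at the origin on the work surface. World frame = base frame: x ahead of the robot, y to its left, z up, the work surface at z = 0. Lengths are in m, angles in rad, forces in N, time in s.
With the tool pointing down it reaches from about 0.375 to 0.9 m from the base axis. Payload 3.1 kg.
Tool frame: the origin (TCP) lies on the centre line of the jaws, within the pads' length; the fingertips stand 8 mm ahead of it and the grasp point (between the pads) lies 11 mm behind it (robot.tip_extent is the distance from the TCP to the fingertips, in m); y points along the fingers, z is the direction in which the jaws open and shut, and the axes are right-handed (so a half turn about y gives the same grasp; the last joint's range is limited). The gripper opens to 87 mm and grips with 3 to 60 N. Pads are 19 mm wide; open, the fingers measure 117 mm over their backs; the gripper's body (75 mm by 190 mm) begins 51 mm behind the grasp point.
Start: joints at [1.004, 0.527, 1.433, -0, 1.181, -0.178], TCP at [0.236, 0.579, 0.231] pointing down, gripper open.
Joint ranges: [-3.08, 3.08], [-0.75, 2.2], [0.22, 2.44], [-1.43, 4.57], [0, 2.65], [-2.85, 2.85]. Speed limits (rad/s): [2.79, 2.79, 3.14, 3.14, 3.14, 3.14].

### API

Orientations are given as a unit quaternion [x, y, z, w].
In Python, from rig import robot gives the robot as it stands.
- The arm moves only by the shell command python3 -m crank 'ROWS' [FORCE]. ROWS is JSON, a list that holds one entry, the list of rows, each a list of 7 numbers: the turn, a rotation vector about the tool's x, y, z in degrees, then the shift along the tool's x, y, z in m, then the opening in per cent of the stroke, from 0 (shut) to 100 (fully open). In form: [[[ax, ay, az, dx, dy, dz, gripper], ...]]. A call has exactly 5 rows; each row shifts and turns the commanded pose from where the row before left it, along the tool's axes as they then stand; what a row does not reach is not made up. A row lasts 1/8 s, in which the tool goes at most 62.5 mm and 10.7 degrees, less where a joint would pass 70% of its speed; a pose out of reach is approached as far as the arm can. A call with a gripper value outside its range is refused whole. The fingers move at their own pace and stop on an object; FORCE is the grip in N (left out, the last holds). Time passes only in rows, so rows that do not move let the fingers close, or fill a call up. It gives the time, the measured TCP pose, the force and the opening at its end, in the units of the state.
- robot.get_obs(): the state, without advancing time (a new reading comes with each control period).
- robot.camera(name): name is "side" or "top" or "wrist"; returns a dict with "img" (420x560x3 uint8, red, green, blue), "K" (3x3 intrinsics, pixels), "R" (3x3) and "t" (3): a world point X has camera coordinates R X + t; the wrist camera has in their place "T_tool_cam" (4x4, takes a point from camera to tool coordinates, whose origin is the TCP and whose axes are the tool frame's). Camera axes: x right, y down, z forward; pixel columns grow to the right and rows downward; lengths in m; the calibration is good to about 2 mm. A picture is of the moment at which its call begins: read the wrist's pose just before it. There is no depth.
- robot.hand_in(): hands the job in, once; it reports no verdict.
Trained networks look in a picture, given as the dict that the camera call returned (one of the last four; its "shot" number tells which), for a name from the list of things; names that differ only in an ending like _2 or _b are one class to them, and where a whole thing is asked for, a point or a joint stands for the part that bears it (a point fixed in the world has none). Each returns a list of dicts, best first, with "conf" (0 to 1); they miss things now and then, are a little off and sometimes report something else, mostly with a low value. They report only what shows in the picture. A call takes as long as a camera call.
- robot.spot_in(picture, thing): "at" ([row, column] in pixels, amid what is visible of it).
The state is a dict: "time": time; "q": joint angles; "joint_velocities": joint speeds; "joint_torque": joint torques, N m; "position": TCP position; "tool_rot": TCP orientation; "ft_force": force on the tool from outside, world axes, zero at the start; "moment": the same for the moment, N m; "grip_width": finger opening in m.
Only numpy, scipy, OpenCV 4.12 (cv2) and the standard library are available. Lean on these libraries where they do the work, as an engineer would, in place of code of your own. Each camera call takes 0.05 s, during which the arm holds its last target.

### The job

The scanner in the conservation lab rocks because the foot nearest the robot has lost its rubber pad. Push the thicker of the two wooden wedges, thin end first, along the bench under that bare foot until it is tight, never picking it up; then press down firmly for a moment on the end of that leg to prove that it no longer rocks, and move clear. Leave the thin wedge and the other things on the bench where they are.

Things in the scene. Friction and masses are not known exactly. Their poses are not given: they have to be found in the camera images.
- scanner: Heavy find scanner that does not slide: low grey cross base (legs 36 mm wide, tops 40 mm high), in the middle a 140 mm turntable with a clay oval (top at 94 mm), white camera post on the far leg (206 mm). Origin on the bench under the turntable; -x along the leg with the bare foot (ends 144 mm out), roughly towards the robot; side feet 120 mm out along +y and -y, the line on which it rocks.
- rocker (a joint): rocking of the scanner about its two side feet, rad: 0 = level, standing on the far foot, where its weight keeps it (a stop: it cannot tip farther that way); grows as the bare foot goes down, 0.077 = bare foot on the bench. With nothing under the bare foot, pressing the end of that leg down with about 3 N rocks it.
- short_foot (a point): lowest point of the bare foot, a domed steel stub of 20 mm diameter, 130 mm from the scanner's origin along its -x axis; 10 mm above the bench when level
- press_point (a point): top of the steel screw head (20 mm diameter, 4 mm high) on the end of the leg, straight above the bare foot, 44 mm above the bench when level: the place to press
- wedge: the thicker wooden wedge, loose, 40 to 90 g: 80 mm long, 50 mm wide, thin end 2 mm high, upright back face 22 mm high, even slope. Origin at the middle of its underside; +x points to the thin end (40 mm away), the back face is 40 mm away along -x. It is tight when the bare foot stands about 9 mm ahead of the origin towards the thin end; a further push only jams it.
- thin_wedge: a thin wooden wedge 80 mm long, 34 mm wide and only 7 mm high at its back, too low to reach the foot; leave it. Origin and axes as for the thicker wedge. The two lie side by side before the bare foot, either way round.
- sherd_a: terracotta sherd, about 52 mm across, 14 mm high; origin under its centre; leave it
- sherd_b: terracotta sherd, about 44 mm across, 12 mm high; origin under its centre; leave it
- chip: dark green stone chip, about 32 mm across, 10 mm high; origin under its centre; leave it
- jar: small amber glass jar, 52 mm diameter, 65 mm high; origin under its centre; leave it
- brush: brush, 170 mm long, lying along its x axis; leave it
- tweezers: steel tweezers, about 145 mm long, 5 mm high, lying along its x axis; leave it

How it is judged:
On the way, in this order (a step that is already met when the one before it is completed fails the run):
1. the thick wedge lies under the bare foot (x of short_foot in the frame of wedge between -0.006 and 0.02 m and y of short_foot in the frame of wedge between -0.022 and 0.022 m), for 0.2 s.
2. a finger presses on the end of the leg with the bare foot, with at least 5 N, and the scanner does not rock (under 0.013 rad) (all of step 1 and contact force between the fingers and scanner above 5 N and horizontal distance between the grasp point and press_point below 0.05 m and value of joint rocker below 0.013 rad), for 0.2 s.
At the end, for the whole second after the job is handed in: The thick wedge lies flat and at rest on the bench, the bare foot over its middle part (from 6 mm behind to 20 mm ahead of its origin, within 22 mm of its centre line), and the scanner stands level (rocking under 0.010 rad) (all of step 1 and value of joint rocker below 0.01 rad and angle between wedge's own z axis and vertical below 0.06 rad and height (world z) of wedge below 0.004 m and linear speed of wedge below 0.01 m/s); the robot touches nothing.
It fails at once if the thick wedge is lifted or tipped up (height (world z) of wedge above 0.012 m or angle between wedge's own z axis and vertical above 0.35 rad).
It fails at once if another thing on the bench is moved by more than 20 mm (distance of any of thin_wedge, sherd_a, sherd_b, chip, jar, brush, tweezers from where it was at the start of the episode above 0.02 m).
It also fails if it takes over 56 s, if anything falls off the work surface, if the arm or the gripper's body presses on something with over 40 N, if the wrist force passes 120 N, or if a joint passes its speed limit or range.

## Working session

There is one attempt and no reset: what is moved stays moved. The work goes in short steps, Python scripts to look and compute and a shell command to move; the robot and the scene stay as the last step left them, time stands still between calls to the robot, and variables do not carry over. Pictures are saved under pics/ and viewed, and the job is handed in when it is done.

```bash
mkdir -p pics; ls; cat > h.py <<'E'
import numpy as np, cv2
from rig import robot
from scipy.spatial.transform import Rotation as Ro
def ray(c,px,z,obs=None):
    K=c["K"]; d=np.linalg.inv(K)@np.array([px[1],px[0],1.0])
    if "R" in c: R=np.array(c["R"]);o=-R.T@np.array(c["t"]);d=R.T@d
    else:
        T=np.array(c["T_tool_cam"]);Rw=Ro.from_quat(obs["tool_rot"]).as_matrix()
        o=Rw@T[:3,3]+np.array(obs["position"]);d=Rw@T[:3,:3]@d
    return o+d*(z-o[2])/d[2]
def proj(c,X,obs=None):
    X=np.array(X,float)
    if "R" in c: p=np.array(c["R"])@X+np.array(c["t"])
    else:
        T=np.array(c["T_tool_cam"]);Rw=Ro.from_quat(obs["tool_rot"]).as_matrix()
        p=T[:3,:3].T@(Rw.T@(X-np.array(obs["position"]))-T[:3,3])
    p=c["K"]@p; return p[:2]/p[2]
def save(c,n): cv2.imwrite("pics/"+n,cv2.cvtColor(c["img"],cv2.COLOR_RGB2BGR))
E
python3 - <<'E'
from h import *
o=robot.get_obs(); print(o)
for n in ("top","side"):
    c=robot.camera(n); save(c,n+"0.png")
    for t,z in dict(scanner=.04,short_foot=0.01,press_point=.044,wedge=.012,thin_wedge=.004,sherd_a=.007,chip=.005,jar=.03,brush=.005,tweezers=.003).items():
        for d in robot.spot_in(c,t)[:3]: print(n,t,np.round(d["at"]),round(d["conf"],2),np.round(ray(c,d["at"],z),3))
    print(c["K"],c["R"],c["t"])
E
```

```text
pics
{'time': 0.0, 'q': array([ 1.00449238e+00,  5.28474184e-01,  1.43391130e+00,  2.35405403e-06,
        1.18138630e+00, -1.78478030e-01]), 'joint_velocities': array([-0.00117702, -0.00131849,  0.00119372, -0.00156554, -0.00159865,
        0.0005778 ]), 'joint_torque': array([-7.20349217e-04, -4.40045750e+01, -1.76589507e+01,  6.31219684e-02,
        5.84689470e-02, -1.66622181e-04]), 'position': array([0.23592789, 0.57798349, 0.22956383]), 'tool_rot': array([ 0.69457087, -0.13654073,  0.13597866, -0.69313616]), 'ft_force': array([ 0.29181922,  0.07373991, -0.50610353]), 'moment': array([ 0.01581822,  0.02415908, -0.01776591]), 'grip_width': 0.08695663541889953}
top scanner [118. 317.] 0.86 [ 0.843 -0.074  0.04 ]
top short_foot [120. 318.] 0.93 [ 0.847 -0.081  0.01 ]
top press_point [115. 315.] 0.76 [ 0.849 -0.07   0.044]
top wedge [220. 257.] 0.9 [0.589 0.068 0.012]
top wedge [233. 443.] 0.51 [ 0.567 -0.4    0.012]
top thin_wedge [243. 287.] 0.57 [ 0.535 -0.007  0.004]
top sherd_a [163. 254.] 0.53 [0.735 0.078 0.007]
top chip [175. 211.] 0.54 [0.702 0.187 0.005]
top jar [209. 367.
[... 654 characters left out ...]
581 0.079 0.012]
side thin_wedge [235. 310.] 0.76 [ 0.527 -0.002  0.004]
side sherd_a [239. 236.] 0.69 [0.723 0.073 0.007]
side sherd_a [201. 276.] 0.63 [ 0.662 -0.123  0.007]
side chip [236. 234.] 0.65 [0.731 0.061 0.005]
side chip [265. 228.] 0.45 [0.707 0.174 0.005]
side jar [185. 296.] 0.64 [ 0.615 -0.19   0.03 ]
side brush [161. 328.] 0.58 [ 0.555 -0.393  0.005]
side tweezers [346. 303.] 0.84 [0.46  0.371 0.003]
[[500.99210222   0.         280.82405097]
 [  0.         500.99210222 211.8637793 ]
 [  0.           0.           1.        ]] [[-0.96399896 -0.26583276 -0.00624037]
 [-0.15955697  0.5970623  -0.78616677]
 [ 0.21271478 -0.75686825 -0.61798291]] [0.59080004 0.15257195 1.29671532]
```

View pics/top0.png

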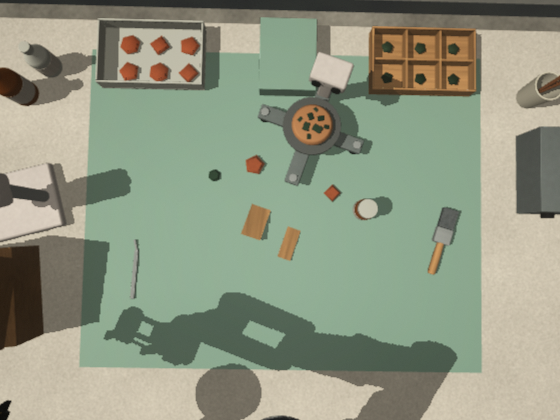

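View pics/side0.png

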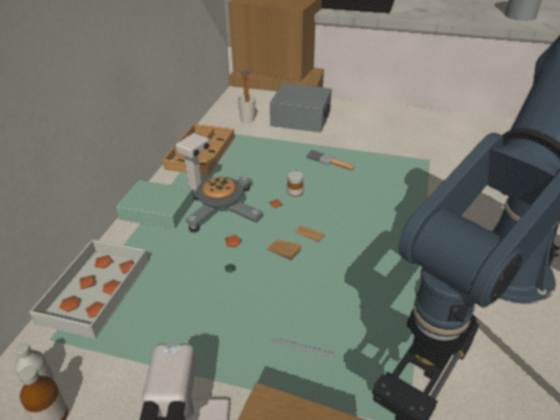

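```bash
python3 - <<'E'
import cv2
a=cv2.imread('pics/top0.png')[60:270,200:400]; cv2.imwrite('pics/topc.png',cv2.resize(a,None,fx=2.85,fy=2.85,interpolation=cv2.INTER_CUBIC))
a=cv2.imread('pics/side0.png')[130:280,150:350]; cv2.imwrite('pics/sidec.png',cv2.resize(a,None,fx=4,fy=4,interpolation=cv2.INTER_CUBIC))
E
```

```text
(no output)
```

View pics/topc.png

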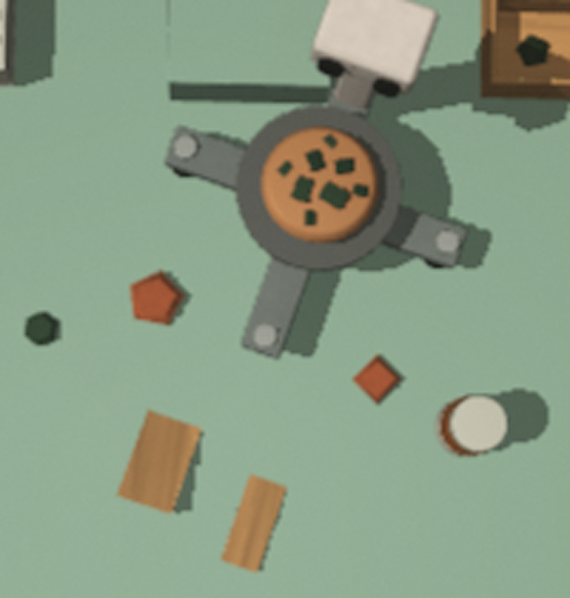

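View pics/sidec.png

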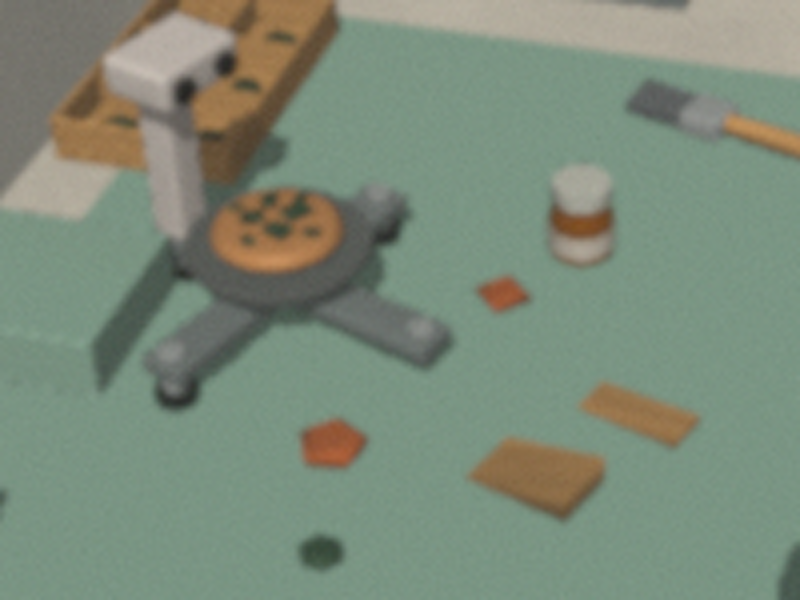

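The top view shows the screw head at about row 177, col 293. The thick wedge is at about (221, 256) with its back towards the robot, and the thin wedge at (243, 289). Next I measure them by projecting these points.

```bash
python3 - <<'E'
from h import *
c=robot.camera("top"); s=robot.camera("side")
def T(u,v,z): return ray(c,[60+(v+.5)/2.85-.5,200+(u+.5)/2.85-.5],z)
def S(u,v,z): return ray(s,[130+v/4,150+u/4],z)
for n,u,v,z in [("screw",265,335,.044),("L",186,147,.044),("R",447,241,.044),("th1",150,411,.002),("th2",202,430,.002),("bk1",119,495,.022),("bk2",171,511,.022),
 ("tw1",253,475,.004),("tw2",287,486,.004),("tw3",222,559,.004),("tw4",260,572,.004)]: print(n,T(u,v,z).round(4))
for n,u,v,z in [("screw",421,326,.044),("th1",470,474,.002),("th2",512,437,.002),("bk2",605,462,.022),("bk1",565,502,.022)]: print("S",n,S(u,v,z).round(4))
E
```

```text
screw [ 0.6949 -0.0174  0.044 ]
L [0.8559 0.0534 0.044 ]
R [ 0.7794 -0.1724  0.044 ]
th1 [0.6307 0.0814 0.002 ]
th2 [0.6148 0.035  0.002 ]
bk1 [0.556  0.1055 0.022 ]
bk2 [0.543  0.0602 0.022 ]
tw1 [ 0.5758 -0.0108  0.004 ]
tw2 [ 0.5667 -0.041   0.004 ]
tw3 [0.5014 0.0151 0.004 ]
tw4 [ 0.4907 -0.0185  0.004 ]
S screw [ 0.6921 -0.0144  0.044 ]
S th1 [0.6279 0.0823 0.002 ]
S th2 [0.6105 0.0381 0.002 ]
S bk2 [0.537  0.0683 0.022 ]
S bk1 [0.5531 0.1131 0.022 ]
```

```bash
cat >> h.py <<'E'
F=np.array([.694,-.0165]); YAW=np.radians(-18.8)
U=np.array([np.cos(YAW),np.sin(YAW)]); V=np.array([-U[1],U[0]])
def uv(X): d=np.array(X)[:2]-F; return np.array([d@U,d@V])
def xy(u,v): return F+u*U+v*V
def plan(u,v,z,zyaw):  # zyaw: jaw axis relative to U, deg
    o=robot.get_obs(); R=Ro.from_quat(o["tool_rot"]).as_matrix()
    print("t",round(o["time"],2),"pos",o["position"].round(4),"uv",uv(o["position"]).round(4),"f",o["ft_force"].round(1),"w",round(o["grip_width"],4))
    Y=np.array([0,0,-1.]); a=YAW+np.radians(zyaw)
    for k in (0,1):
        Z=np.array([np.cos(a+k*np.pi),np.sin(a+k*np.pi),0]); X=np.cross(Y,Z)
        G=np.stack([X,Y,Z],1); print("turn",np.degrees(Ro.from_matrix(R.T@G).as_rotvec()).round(1),"shift old axes",(R.T@(np.r_[xy(u,v),z]-o["position"])).round(4),"new axes",(G.T@(np.r_[xy(u,v),z]-o["position"])).round(4))
E
python3 - <<'E'
from h import *
o=robot.get_obs();print(Ro.from_quat(o["tool_rot"]).as_matrix().round(3)); print(robot.tip_extent,robot.camera("wrist")["T_tool_cam"])
plan(-.14,.13,.2,0)
E
```

```text
[[ 0.926 -0.     0.378]
 [-0.378  0.     0.926]
 [-0.    -1.     0.   ]]
0.008 [[-5.59976903e-04  9.59785735e-01  2.80733021e-01 -7.73717576e-02]
 [ 7.08414150e-04 -2.80732614e-01  9.59785756e-01 -1.54291531e-01]
 [ 9.99999592e-01  7.36333100e-04 -5.22722016e-04  7.05743501e-04]
 [ 0.00000000e+00  0.00000000e+00  0.00000000e+00  1.00000000e+00]]
t 1.25 pos [0.2363 0.5786 0.2305] uv [-0.6251  0.4158] f [-0.8 -0.4 -0.9] w 0.0869
turn [ 0.  86.6  0. ] shift old axes [ 0.5012  0.0305 -0.2564] new axes [0.2858 0.0305 0.4851]
turn [  0.  -93.4  -0. ] shift old axes [ 0.5012  0.0305 -0.2564] new axes [-0.2858  0.0305 -0.4851]
```

```bash
python3 -m crank '[[[0,0,0,0.05,0,-0.025,40],[0,0,0,0.05,0,-0.025,40],[0,0,0,0.05,0,-0.025,40],[0,0,0,0.05,0,-0.025,40],[0,0,0,0.05,0,-0.025,40]]]'
python3 -m crank '[[[0,0,0,0.05,0,-0.025,40],[0,0,0,0.05,0,-0.025,40],[0,0,0,0.05,0,-0.025,40],[0,0,0,0.05,0,-0.025,40],[0,0,0,0.05,0,-0.025,40]]]'
python3 -m crank '[[[0,10,0,0,0,0,40],[0,10,0,0,0,0,40],[0,10,0,0,0,0,40],[0,10,0,0,0,0,40],[0,10,0,0,0,0,40]]]'
python3 -m crank '[[[0,10,0,0,0,0,40],[0,10,0,0,0,0,40],[0,10,0,0,0,0,40],[0,6.6,0,0,0,0,40],[0,0,0,0,0,0,40]]]'
python3 - <<'E'
from h import *
plan(-.14,.10,.2,0)
o=robot.get_obs(); c=robot.camera("wrist"); save(c,"w1.png")
for t,z in dict(wedge=.012,thin_wedge=.004,press_point=.044,short_foot=.01).items():
    for d in robot.spot_in(c,t)[:2]:
        X=ray(c,d["at"],z,o); print(t,np.round(d["at"]),round(d["conf"],2),X.round(4),uv(X).round(4))
E
```

```text
time: 1.88
position: [0.4217, 0.367, 0.2308]
tool_rot: [-0.694, 0.136, -0.136, 0.694]
ft_force: [0.5, 0.2, 0.3]
grip_width: 0.045
time: 2.5
position: [0.6058, 0.1566, 0.2307]
tool_rot: [-0.694, 0.136, -0.136, 0.694]
ft_force: [-0.3, 0.8, 0.0]
grip_width: 0.0348
time: 3.12
position: [0.6046, 0.158, 0.2305]
tool_rot: [0.57, -0.418, 0.418, -0.57]
ft_force: [0.0, -1.4, 0.5]
grip_width: 0.0351
time: 3.75
position: [0.6046, 0.1581, 0.2305]
tool_rot: [0.412, -0.575, 0.575, -0.412]
ft_force: [-0.7, -0.0, 0.1]
grip_width: 0.0346
t 3.75 pos [0.6046 0.1581 0.2305] uv [-0.1408  0.1364] f [-0.7 -0.   0.1] w 0.0346
turn [0.  0.1 0. ] shift old axes [0.0364 0.0305 0.0008] new axes [0.0364 0.0305 0.0008]
turn [   0.  -179.9   -0. ] shift old axes [0.0364 0.0305 0.0008] new axes [-0.0364  0.0305 -0.0008]
wedge [254. 284.] 0.6 [0.5818 0.0769 0.012 ] [-0.1363  0.0522]
thin_wedge [331. 268.] 0.8 [ 0.529  -0.0164  0.004 ] [-0.1562 -0.0531]
press_point [269. 533.] 0.97 [ 0.8258 -0.0086  0.044 ] [0.1222 0.05  ]
short_foot [267. 536.] 0.58 [ 0.8486 -0.0304  0.01  ] [0.1508 0.0367]
```

View pics/w1.png

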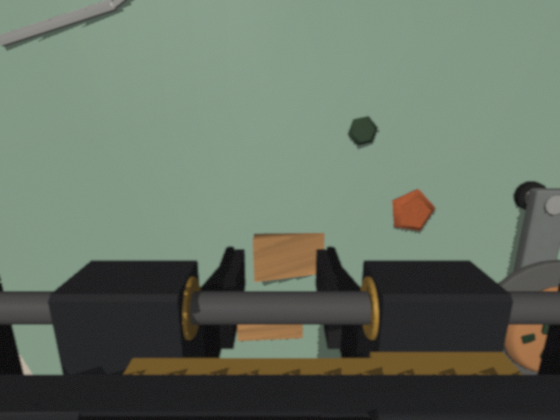

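```bash
python3 - <<'E'
from h import *
o=robot.get_obs(); c=robot.camera("wrist")
for p,z in (((235,253),.022),((234,324),.002),((281,262),.022)): X=ray(c,p,z,o);print(X.round(4),uv(X).round(4))
plan(-.142,.105,.011,0)
E
```

```text
[0.5584 0.1132 0.022 ] [-0.1702  0.079 ]
[0.6311 0.0819 0.002 ] [-0.0912  0.0729]
[0.5492 0.0584 0.022 ] [-0.1612  0.0243]
t 4.05 pos [0.6046 0.1581 0.2305] uv [-0.1409  0.1365] f [-0.6 -0.5 -0.3] w 0.0349
turn [0. 0. 0.] shift old axes [ 0.0315  0.2195 -0.0011] new axes [ 0.0315  0.2195 -0.0011]
turn [   0. -180.   -0.] shift old axes [ 0.0315  0.2195 -0.0011] new axes [-0.0315  0.2195  0.0011]
```

```bash
python3 -m crank '[[[0,0,0,0.016,0.04,0,40],[0,0,0,0.0155,0.05,0,40],[0,0,0,0,0.05,0,40],[0,0,0,0,0.05,0,40],[0,0,0,0,0.0295,0,40]]]'
python3 -m crank '[[[0,0,0,0.01,0,0,40],[0,0,0,0.01,0,0,40],[0,0,0,0.01,0,0,40],[0,0,0,0.01,0,0,40],[0,0,0,0.01,0,0,40]]]'
python3 -m crank '[[[0,0,0,0.005,0,0,40],[0,0,0,0.005,0,0,40],[0,0,0,0.003,0,0,40],[0,0,0,0,0,0,40],[0,0,0,0,0,0,40]]]'
python3 - <<'E'
from h import *
plan(-.142,.04,.011,0)
for n in ("top","wrist"):
    o=robot.get_obs(); c=robot.camera(n); save(c,n+"2.png")
a=cv2.imread('pics/top2.png')[60:270,200:400]; cv2.imwrite('pics/top2c.png',cv2.resize(a,None,fx=2.85,fy=2.85,interpolation=cv2.INTER_CUBIC))
E
```

```text
time: 4.68
position: [0.5933, 0.1281, 0.0085]
tool_rot: [-0.413, 0.576, -0.574, 0.411]
ft_force: [-0.0, 0.3, 1.2]
grip_width: 0.0345
time: 5.3
position: [0.5782, 0.0802, 0.0113]
tool_rot: [0.411, -0.575, 0.575, -0.412]
ft_force: [0.8, 0.8, 0.3]
grip_width: 0.0347
time: 5.92
position: [0.574, 0.0687, 0.0109]
tool_rot: [-0.412, 0.575, -0.575, 0.411]
ft_force: [0.2, -0.2, -0.3]
grip_width: 0.0346
t 5.92 pos [0.574  0.0687 0.0109] uv [-0.141  0.042] f [ 0.2 -0.2 -0.3] w 0.0346
turn [ 0. -0.  0.] shift old axes [ 0.002  -0.0001 -0.001 ] new axes [ 0.002  -0.0001 -0.001 ]
turn [ -0. 180.   0.] shift old axes [ 0.002  -0.0001 -0.001 ] new axes [-0.002  -0.0001  0.001 ]
```

View pics/top2c.png

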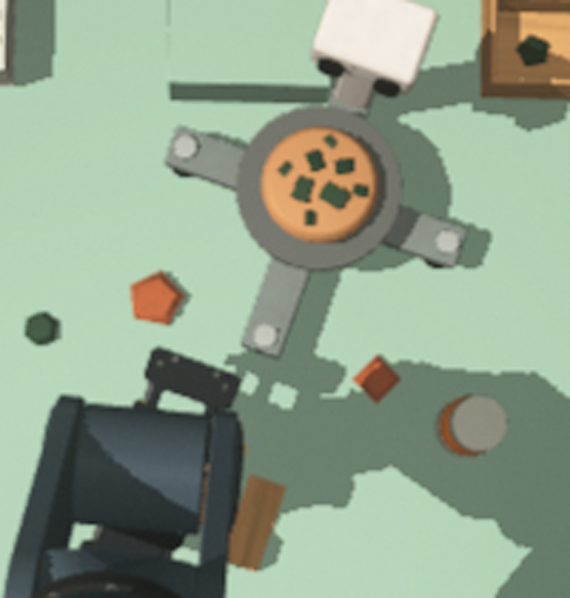

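View pics/wrist2.png

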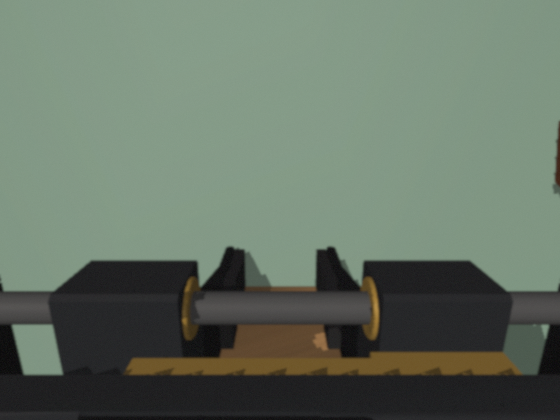

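The wrist view shows the wedge's left edge at row ~287 between the fingers. The top view is blocked by the arm, and the thin wedge does not appear to have moved.

```bash
python3 - <<'E'
from h import *
o=robot.get_obs(); c=robot.camera("wrist")
for p,z in (((287,250),.018),((287,280),.012),((287,312),.007)): X=ray(c,p,z,o);print(X.round(4),uv(X).round(4))
print(proj(c,np.r_[xy(-.142,.032),.012],o),uv(o["position"]))
E
```

```text
[0.5602 0.0711 0.018 ] [-0.1549  0.0398]
[0.5721 0.0636 0.012 ] [-0.1412  0.0365]
[0.5861 0.056  0.007 ] [-0.1255  0.0338]
[278.31179572 295.50202703] [-0.14102964  0.04203581]
```

```bash
python3 -m crank '[[[0,0,0,0.004,0,0,40],[0,0,0,0.003,0,0,40],[0,0,0,0.002,0,0,40],[0,0,0,0,0,0,40],[0,0,0,0,0,0,40]]]'
python3 -m crank '[[[0,0,0,-0.012,0,0,40],[0,0,0,-0.02,0,0,40],[0,0,0,-0.03,0,0,40],[0,0,0,-0.03,-0.05,0,40],[0,0,0,0,-0.05,0,40]]]'
python3 -m crank '[[[0,0,0,0,-0.05,0,40],[0,0,0,0,-0.04,0,10],[0,0,0,-0.03,0,0,10],[0,0,0,-0.03,0,0,10],[0,0,0,0,0,0,10]]]'
python3 - <<'E'
from h import *
plan(-.23,0,.15,90)
for n in ("top","wrist","side"):
    o=robot.get_obs(); c=robot.camera(n); save(c,n+"3.png")
    for t,z in dict(wedge=.012,thin_wedge=.004).items():
        for d in robot.spot_in(c,t)[:2]:
            X=ray(c,d["at"],z,o); print(n,t,np.round(d["at"]),round(d["conf"],2),X.round(4),uv(X).round(4))
a=cv2.imread('pics/top3.png')[60:270,200:400]; cv2.imwrite('pics/top3c.png',cv2.resize(a,None,fx=2.85,fy=2.85,interpolation=cv2.INTER_CUBIC))
E
```

```text
time: 6.7
position: [0.5713, 0.06, 0.0111]
tool_rot: [0.411, -0.575, 0.575, -0.411]
ft_force: [0.0, 0.8, -0.7]
grip_width: 0.0349
time: 7.32
position: [0.6015, 0.151, 0.1117]
tool_rot: [-0.412, 0.574, -0.574, 0.413]
ft_force: [1.4, 0.6, 0.2]
grip_width: 0.0347
time: 7.95
position: [0.6205, 0.2073, 0.2013]
tool_rot: [0.412, -0.574, 0.574, -0.413]
ft_force: [-0.2, -0.7, 0.6]
grip_width: 0.0103
t 7.95 pos [0.6205 0.2073 0.2013] uv [-0.1417  0.1881] f [-0.2 -0.7  0.6] w 0.0103
turn [ -0.1 -89.8  -0. ] shift old axes [ 0.1879  0.051  -0.089 ] new axes [-0.0883  0.0513 -0.1881]
turn [ 0.  90.2 -0.1] shift old axes [ 0.1879  0.051  -0.089 ] new axes [0.0883 0.0513 0.1881]
top wedge [228. 275.] 0.94 [0.5707 0.0224 0.012 ] [-0.1293 -0.0029]
top thin_wedge [243. 288.] 0.6 [ 0.5335 -0.0112  0.004 ] [-0.1536 -0.0467]
wrist wedge [348. 278.] 0.66 [0.5579 0.029  0.012 ] [-0.1435 -0.0008]
side wedge [239. 295.] 0.91 [0.563  0.0378 0.012 ] [-0.1415  0.0092]
side wedge [240. 232.] 0.23 [0.7287 0.0839 0.012 ] [0.0004 0.1062]
side thin_wedge [234. 312.] 0.65 [ 0.5234 -0.0043  0.004 ] [-0.1655 -0.0434]
```

View pics/top3c.png

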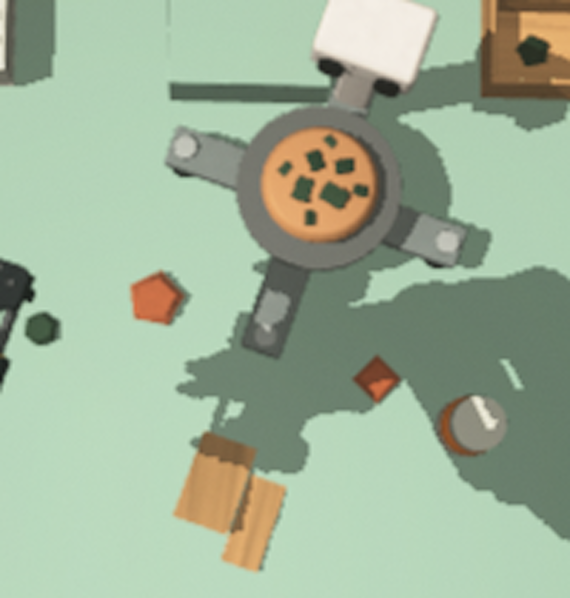

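View pics/wrist3.png

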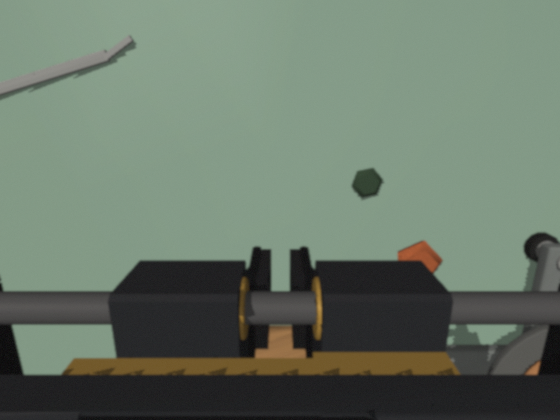

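View pics/side3.png

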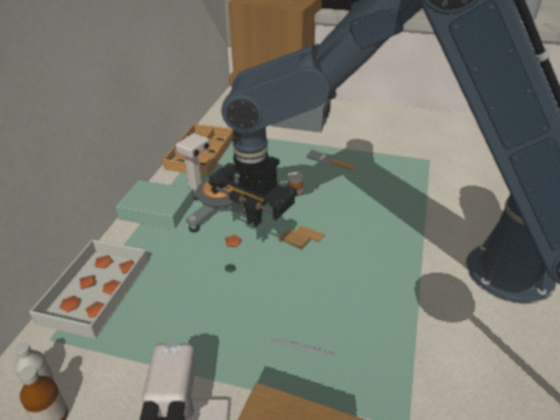

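Top crop: the wedge corners are near (207,433), (257,450), (174,515) and (227,533). The thin wedge's visible corners are unchanged.

```bash
python3 - <<'E'
from h import *
c=robot.camera("top")
def T(u,v,z): return ray(c,[60+(v+.5)/2.85-.5,200+(u+.5)/2.85-.5],z)
P=[]
for n,u,v,z in [("screw",265,335,.044),("th1",207,433,.002),("th2",257,450,.002),("bk1",174,515,.022),("bk2",227,533,.022)]: X=T(u,v,z);P.append(uv(X));print(n,X.round(4),uv(X).round(4))
t=(P[1]+P[2])/2;b=(P[3]+P[4])/2;print("centre",(t+b)/2,"yaw rel",np.degrees(np.arctan2(*(t-b)[::-1])))
E
```

```text
screw [ 0.6949 -0.0174  0.044 ] [ 0.0012 -0.0006]
th1 [0.6122 0.0305 0.002 ] [-0.0926  0.0182]
th2 [ 0.598 -0.014  0.002] [-0.0917 -0.0286]
bk1 [0.5396 0.0576 0.022 ] [-0.17    0.0204]
bk2 [0.525  0.0114 0.022 ] [-0.169 -0.028]
centre [-0.13080833 -0.00453382] yaw rel -1.0263599288248022
```

```bash
python3 -m crank '[[[0,-10,0,0,0,0,10],[0,-10,0,0,0,0,10],[0,-10,0,0,0,0,10],[0,-10,0,0,0,0,10],[0,-10,0,0,0,0,10]]]'
python3 -m crank '[[[0,-10,0,0,0,0,10],[0,-10,0,0,0,0,10],[0,-10,0,0,0,0,10],[0,-9.8,0,0,0,0,10],[0,0,0,0,0,0,10]]]'
python3 - <<'E'
from h import *
plan(-.215,-.001,.15,90); print(robot.get_obs()["q"].round(3))
E
```

```text
time: 9.07
position: [0.6203, 0.2036, 0.2011]
tool_rot: [0.617, -0.346, 0.346, -0.617]
ft_force: [0.7, 0.0, 0.1]
grip_width: 0.0086
time: 9.7
position: [0.6203, 0.2037, 0.2011]
tool_rot: [-0.697, 0.118, -0.118, 0.697]
ft_force: [-0.7, 0.2, 0.4]
grip_width: 0.0086
t 9.7 pos [0.6203 0.2037 0.2011] uv [-0.1407  0.1847] f [-0.7  0.2  0.4] w 0.0086
turn [-0.  -0.4 -0. ] shift old axes [-0.0731  0.0511 -0.1862] new axes [-0.0743  0.0511 -0.1857]
turn [  0.  179.6  -0. ] shift old axes [-0.0731  0.0511 -0.1862] new axes [0.0743 0.0511 0.1857]
[ 0.146  0.597  1.387  0.     1.157 -1.09 ]
```

```bash
python3 -m crank '[[[0,-0.4,0,-0.019,0,-0.046,10],[0,0,0,-0.019,0,-0.046,10],[0,0,0,-0.018,0,-0.046,10],[0,0,0,-0.018,0,-0.048,10],[0,0,0,0,0.04,0,10]]]'
python3 -m crank '[[[0,0,0,0,0,0,10],[0,0,0,0,0,0,10],[0,0,0,0,0,0,10],[0,0,0,0,0,0,10],[0,0,0,0,0,0,10]]]'
python3 - <<'E'
from h import *
plan(-.215,-.001,.011,90)
for n in ("wrist",):
    o=robot.get_obs(); c=robot.camera(n); save(c,n+"4.png")
E
```

```text
time: 10.32
position: [0.4907, 0.0493, 0.1633]
tool_rot: [0.697, -0.115, 0.119, -0.697]
ft_force: [0.8, 1.2, 0.2]
grip_width: 0.0088
time: 10.95
position: [0.4908, 0.0518, 0.1615]
tool_rot: [-0.698, 0.114, -0.115, 0.698]
ft_force: [0.0, 0.3, -0.2]
grip_width: 0.0091
t 10.95 pos [0.4908 0.0518 0.1615] uv [-0.2143 -0.0008] f [ 0.   0.3 -0.2] w 0.0091
turn [-0.   0.2  0.1] shift old axes [-0.0008  0.1505 -0.0002] new axes [-0.0007  0.1505 -0.0002]
turn [ 1.000e-01 -1.798e+02  0.000e+00] shift old axes [-0.0008  0.1505 -0.0002] new axes [0.0007 0.1505 0.0002]
```

View pics/wrist4.png

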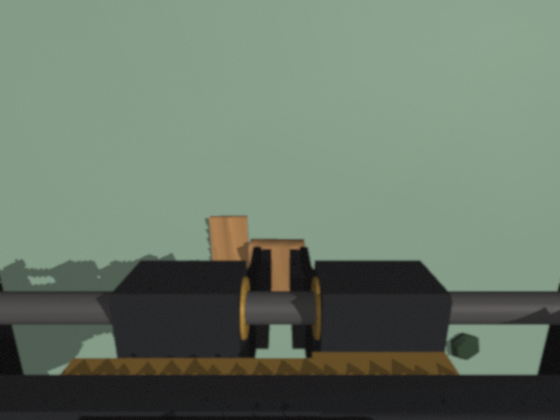

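```bash
python3 - <<'E'
from h import *
o=robot.get_obs(); c=robot.camera("wrist")
for p,z in (((240,248),.022),((240,305),.022),((216,208),.007),((216,248),.007)): X=ray(c,p,z,o);print(uv(X).round(4))
E
python3 -m crank '[[[0,0,0,0,0.05,0,10],[0,0,0,0,0.05,0,10],[0,0,0,0,0.04,0,10],[0,0,0,0,0.0105,0,10],[0,0,0,0,0,0,10]]]'
```

```text
[-0.1778 -0.0282]
[-0.178   0.0216]
[-0.1949 -0.0651]
[-0.1951 -0.0291]
time: 11.68
position: [0.4905, 0.0516, 0.0105]
tool_rot: [0.698, -0.115, 0.114, -0.698]
ft_force: [-0.6, 0.5, 0.4]
grip_width: 0.0088
```

```bash
python3 -m crank '[[[0,0,0,0.012,0,0,10],[0,0,0,0.008,0,0,10],[0,0,0,0.01,0,0,10],[0,0,0,0.01,0,0,10],[0,0,0,0.01,0,0,10]]]'
python3 -m crank '[[[0,0,0,0.01,0,0,10],[0,0,0,0.01,0,0,10],[0,0,0,0.01,0,0,10],[0,0,0,0,0,0,10],[0,0,0,0,0,0,10]]]'
python3 - <<'E'
from h import *
plan(-.0585,-.001,.011,90)
for n in ("wrist","top"):
    o=robot.get_obs(); c=robot.camera(n); save(c,n+"5.png")
    for t,z in dict(wedge=.012,thin_wedge=.004).items():
        for d in robot.spot_in(c,t)[:2]:
            X=ray(c,d["at"],z,o); print(n,t,np.round(d["at"]),round(d["conf"],2),X.round(4),uv(X).round(4))
a=cv2.imread('pics/top5.png')[60:270,200:400]; b=cv2.imread('pics/wrist5.png')
cv2.imwrite('pics/m5.png',np.hstack([cv2.resize(a,(400,420),interpolation=cv2.INTER_CUBIC),cv2.resize(b,(400,300))[:, :] if 0 else b[:,80:480]]))
E
```

```text
time: 12.3
position: [0.5382, 0.0354, 0.0106]
tool_rot: [-0.698, 0.115, -0.114, 0.698]
ft_force: [-0.4, -0.2, 1.3]
grip_width: 0.0085
time: 12.92
position: [0.5662, 0.0261, 0.0104]
tool_rot: [0.698, -0.114, 0.114, -0.698]
ft_force: [0.3, 0.1, 0.7]
grip_width: 0.0086
t 12.93 pos [0.5662 0.0261 0.0104] uv [-0.1347 -0.0009] f [0.3 0.1 0.7] w 0.0086
turn [ 0.   0.2 -0. ] shift old axes [ 0.0762 -0.0006 -0.0003] new axes [ 0.0762 -0.0006 -0.0001]
turn [  -0.  -179.8   -0. ] shift old axes [ 0.0762 -0.0006 -0.0003] new axes [-0.0762 -0.0006  0.0001]
wrist wedge [347. 280.] 0.95 [0.6035 0.0144 0.012 ] [-0.0957  0.0001]
wrist thin_wedge [201. 181.] 0.8 [ 0.5193 -0.006   0.004 ] [-0.1687 -0.0464]
top wedge [201. 285.] 0.66 [0.6389 0.     0.012 ] [-0.0575 -0.0021]
```

View pics/m5.png

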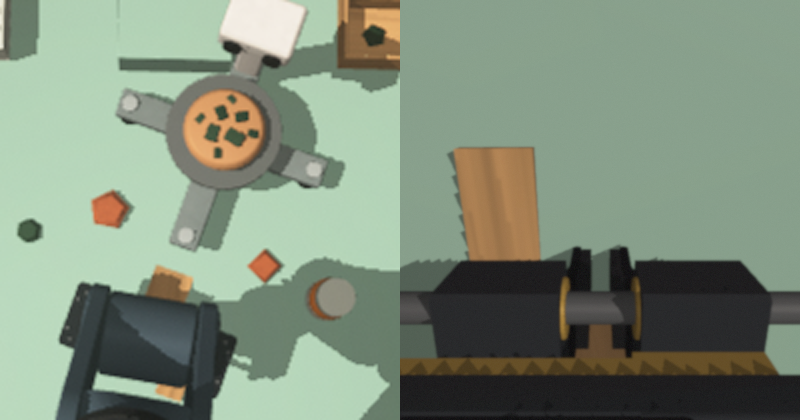

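The wedge is tracking straight towards the foot and the thin wedge hasn't moved, so I'll keep pushing.

```bash
python3 -m crank '[[[0,0,0,0.01,0,0,10],[0,0,0,0.01,0,0,10],[0,0,0,0.01,0,0,10],[0,0,0,0.01,0,0,10],[0,0,0,0.008,0,0,10]]]'
python3 -m crank '[[[0,0,0,0.004,0,0,10],[0,0,0,0.004,0,0,10],[0,0,0,0.004,0,0,10],[0,0,0,0.001,0,0,10],[0,0,0,0.001,0,0,10]]]'
python3 -m crank '[[[0,0,0,0.001,0,0,10],[0,0,0,0.001,0,0,10],[0,0,0,0.001,0,0,10],[0,0,0,0.001,0,0,10],[0,0,0,0.001,0,0,10]]]'
python3 -c "
from h import *
plan(-.0585,-.001,.011,90)
c=robot.camera('side'); save(c,'side6.png'); a=c['img'][130:280,150:350,::-1]; cv2.imwrite('pics/side6c.png',cv2.resize(a,None,fx=4,fy=4,interpolation=cv2.INTER_CUBIC))"
```

```text
time: 13.85
position: [0.6126, 0.0104, 0.0105]
tool_rot: [0.698, -0.114, 0.115, -0.698]
ft_force: [-1.0, -0.0, 0.9]
grip_width: 0.0083
time: 14.48
position: [0.6248, 0.0064, 0.0105]
tool_rot: [-0.698, 0.115, -0.114, 0.698]
ft_force: [-1.2, -0.4, -0.2]
grip_width: 0.0086
time: 15.1
position: [0.6299, 0.0046, 0.0105]
tool_rot: [0.698, -0.114, 0.114, -0.698]
ft_force: [-0.9, 0.3, 0.5]
grip_width: 0.0084
t 15.1 pos [0.6299 0.0046 0.0105] uv [-0.0675 -0.0007] f [-0.9  0.3  0.5] w 0.0084
turn [0.  0.2 0. ] shift old axes [ 0.009  -0.0005 -0.0003] new axes [ 0.009  -0.0005 -0.0003]
turn [   0.  -179.8   -0. ] shift old axes [ 0.009  -0.0005 -0.0003] new axes [-0.009  -0.0005  0.0003]
```

View pics/side6c.png

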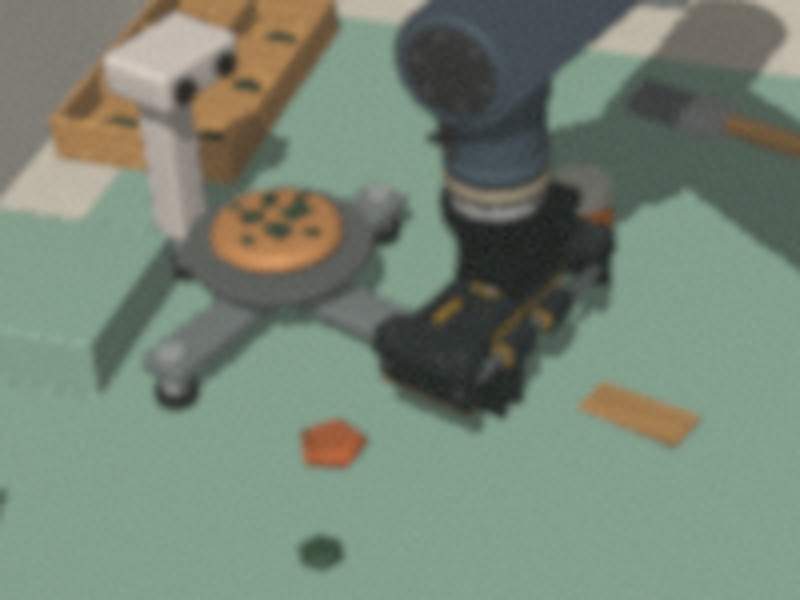

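```bash
python3 -m crank '[[[0,0,0,0.001,0,0,10],[0,0,0,0.001,0,0,10],[0,0,0,0.001,0,0,10],[0,0,0,0.001,0,0,10],[0,0,0,0.001,0,0,10]]]'
python3 -m crank '[[[0,0,0,0.001,0,0,10],[0,0,0,0.001,0,0,10],[0,0,0,0.001,0,0,10],[0,0,0,0,0,0,10],[0,0,0,0,0,0,10]]]'
python3 -c "
from h import *
plan(-.0585,-.001,.011,90)"
```

```text
time: 15.78
position: [0.6346, 0.003, 0.0106]
tool_rot: [-0.698, 0.114, -0.114, 0.698]
ft_force: [-0.2, 0.6, -0.2]
grip_width: 0.0091
time: 16.4
position: [0.6377, 0.002, 0.0106]
tool_rot: [0.698, -0.114, 0.115, -0.698]
ft_force: [0.3, 0.2, -0.1]
grip_width: 0.0088
t 16.4 pos [0.6377 0.002  0.0106] uv [-0.0593 -0.0006] f [ 0.3  0.2 -0.1] w 0.0088
turn [-0.   0.2  0. ] shift old axes [ 0.0008 -0.0004 -0.0004] new axes [ 0.0008 -0.0004 -0.0004]
turn [ 1.000e-01 -1.798e+02  0.000e+00] shift old axes [ 0.0008 -0.0004 -0.0004] new axes [-0.0008 -0.0004  0.0004]
```

```bash
python3 -m crank '[[[0,0,0,0.001,0,0,10],[0,0,0,0.001,0,0,10],[0,0,0,0,0,0,10],[0,0,0,0,0,0,10],[0,0,0,0,0,0,10]]]'
python3 -c "
from h import *
plan(-.0585,-.001,.011,90)
c=robot.camera('side'); save(c,'side7.png'); a=c['img'][180:255,220:320,::-1]; cv2.imwrite('pics/side7c.png',cv2.resize(a,None,fx=6,fy=6,interpolation=cv2.INTER_CUBIC))
o=robot.get_obs();c=robot.camera('wrist'); save(c,'wrist7.png')"
```

```text
time: 17.02
position: [0.6383, 0.0018, 0.0105]
tool_rot: [-0.698, 0.115, -0.114, 0.698]
ft_force: [-5.0, 1.6, 3.6]
grip_width: 0.0085
t 17.02 pos [0.6383 0.0018 0.0105] uv [-0.0586 -0.0007] f [-5.   1.6  3.6] w 0.0085
turn [ 0.   0.2 -0.1] shift old axes [ 0.0001 -0.0005 -0.0003] new axes [ 0.0001 -0.0005 -0.0003]
turn [  -0.2 -179.8   -0. ] shift old axes [ 0.0001 -0.0005 -0.0003] new axes [-0.0001 -0.0005  0.0003]
```

View pics/side7c.png

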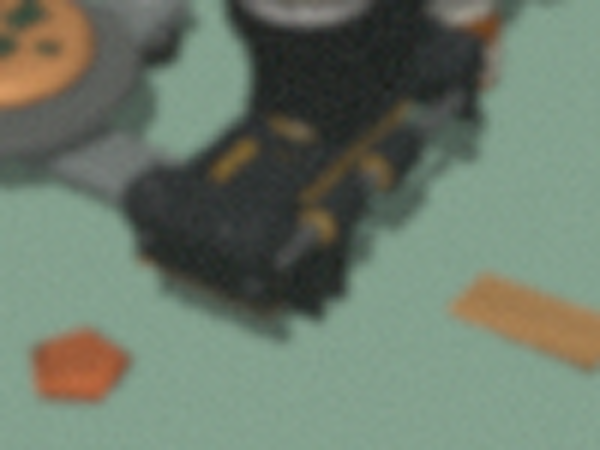

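View pics/wrist7.png

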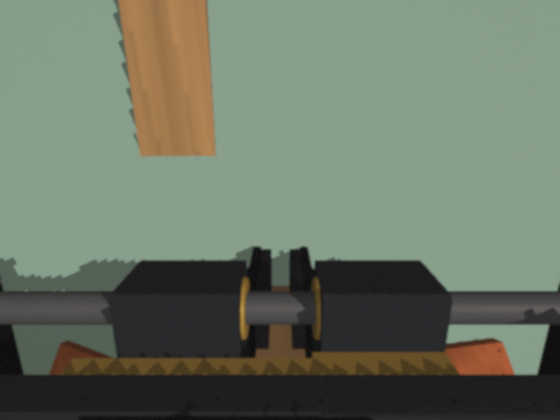

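```bash
python3 -m crank '[[[0,0,0,-0.01,0,0,10],[0,0,0,-0.03,0,0,10],[0,0,0,-0.02,0,0,10],[0,0,0,0,-0.05,0,10],[0,0,0,0,-0.05,0,0]]]'
python3 -m crank '[[[0,0,0,0,-0.02,0,0],[0,0,0,0.0,0,0,0],[0,0,0,0,0,0,0],[0,0,0,0,0,0,0],[0,0,0,0,0,0,0]]]'
python3 - <<'E'
from h import *
plan(0,0,.06,90)
for n in ("top","side","wrist"):
    o=robot.get_obs(); c=robot.camera(n); save(c,n+"8.png")
    for t,z in dict(wedge=.015,thin_wedge=.004,press_point=.044).items():
        for d in robot.spot_in(c,t)[:2]:
            X=ray(c,d["at"],z,o); print(n,t,np.round(d["at"]),round(d["conf"],2),X.round(4),uv(X).round(4))
a=cv2.imread('pics/top8.png')[110:240,220:350];b=cv2.imread('pics/side8.png')[180:280,220:320]
cv2.imwrite('pics/m8.png',np.hstack([cv2.resize(a,(400,400),interpolation=cv2.INTER_CUBIC),cv2.resize(b,(400,400),interpolation=cv2.INTER_CUBIC)]))
E
```

```text
time: 17.75
position: [0.5832, 0.0204, 0.1112]
tool_rot: [0.698, -0.114, 0.115, -0.698]
ft_force: [0.3, -0.1, 0.9]
grip_width: 0.0042
time: 18.38
position: [0.5819, 0.0206, 0.1294]
tool_rot: [0.698, -0.115, 0.114, -0.698]
ft_force: [-0.0, -0.3, 0.5]
grip_width: 0.0005
t 18.38 pos [0.5819 0.0206 0.1294] uv [-0.1181 -0.001 ] f [-0.  -0.3  0.5] w 0.0005
turn [ 0.   0.2 -0.1] shift old axes [0.1182 0.0691 0.0006] new axes [0.1181 0.0694 0.001 ]
turn [  -0.2 -179.8   -0. ] shift old axes [0.1182 0.0691 0.0006] new axes [-0.1181  0.0694 -0.001 ]
top wedge [185. 293.] 0.53 [ 0.6802 -0.0189  0.015 ] [-0.0123 -0.0067]
top thin_wedge [249. 283.] 0.67 [0.5187 0.0008 0.004 ] [-0.1715 -0.0401]
top press_point [118. 314.] 0.96 [ 0.8419 -0.0667  0.044 ] [0.1562 0.0002]
side wedge [222. 262.] 0.85 [ 0.6706 -0.006   0.015 ] [-0.0255  0.0024]
side thin_wedge [232. 309.] 0.7 [ 0.5327 -0.0112  0.004 ] [-0.1544 -0.0469]
side thin_wedge [238. 235.] 0.3 [0.7291 0.0646 0.004 ] [0.0071 0.0881]
side press_point [189. 207.] 0.84 [ 0.8676 -0.0805  0.044 ] [ 0.185  -0.0047]
side press_point [240. 232.] 0.33 [0.7146 0.1182 0.044 ] [-0.0239  0.1342]
wrist wedge [351. 279.] 0.75 [ 0.7078 -0.0219  0.015 ] [ 0.0148 -0.0007]
wrist thin_wedge [154. 222.] 0.79 [ 0.5298 -0.0092  0.004 ] [-0.1578 -0.046 ]
wrist press_point [354. 280.] 0.81 [ 0.6891 -0.0148  0.044 ] [-0.0051 -0.    ]
```

View pics/m8.png

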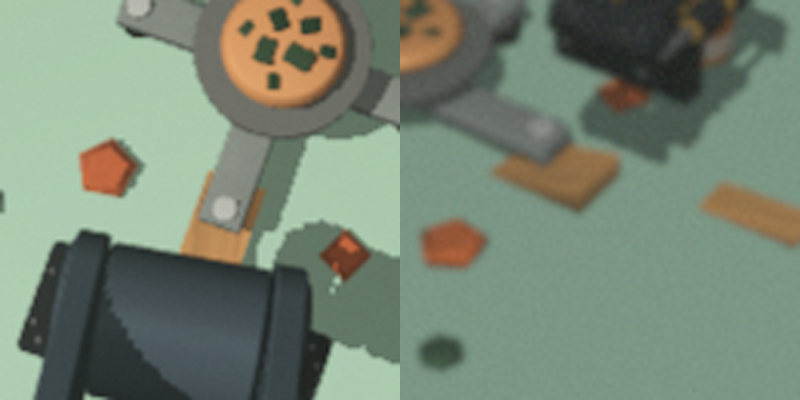

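View pics/wrist8.png

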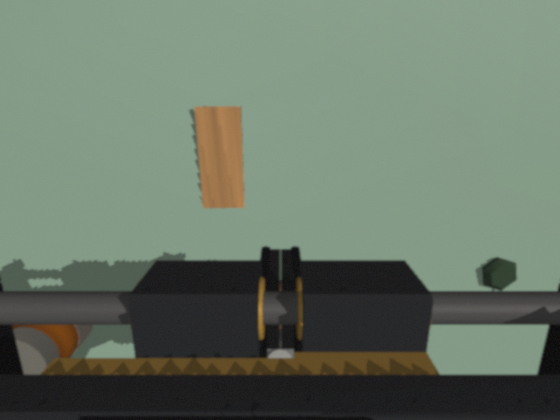

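The wedge sits centred under the foot and the screw head lines up with the fingers. Next is the press.

```bash
python3 -m crank '[[[0,0,0,0.04,0,0,0],[0,0,0,0.04,0,0,0],[0,0,0,0.037,0,0,0],[0,0,0,0,0.04,0,0],[0,0,0,0,0.029,0,0]]]'
python3 -m crank '[[[0,0,0,0,0.002,0,0],[0,0,0,0,0.002,0,0],[0,0,0,0,0.002,0,0],[0,0,0,0,0.001,0,0],[0,0,0,0,0,0,0]]]'
python3 -c "
from h import *
plan(0,0,.052,90)"
```

```text
time: 19.6
position: [0.6932, -0.017, 0.0601]
tool_rot: [-0.698, 0.115, -0.114, 0.698]
ft_force: [0.4, 0.1, -0.3]
grip_width: 0.0003
time: 20.23
position: [0.6936, -0.0168, 0.0552]
tool_rot: [0.698, -0.114, 0.115, -0.698]
ft_force: [0.2, -0.6, 0.4]
grip_width: 0.0006
t 20.23 pos [ 0.6936 -0.0168  0.0552] uv [-0.0003 -0.0004] f [ 0.2 -0.6  0.4] w 0.0006
turn [-0.   0.2  0.1] shift old axes [0.0003 0.0032 0.0004] new axes [0.0003 0.0032 0.0004]
turn [ 1.000e-01 -1.798e+02  0.000e+00] shift old axes [0.0003 0.0032 0.0004] new axes [-0.0003  0.0032 -0.0004]
```

```bash
python3 -m crank '[[[0,0,0,0,0.001,0,0],[0,0,0,0,0.001,0,0],[0,0,0,0,0.001,0,0],[0,0,0,0,0.001,0,0],[0,0,0,0,0,0,0]]]'
python3 -m crank '[[[0,0,0,0,0.001,0,0],[0,0,0,0,0.0005,0,0],[0,0,0,0,0,0,0],[0,0,0,0,0,0,0],[0,0,0,0,0,0,0]]]'
python3 -c "
from h import *
plan(0,0,.052,90)"
```

```text
time: 20.85
position: [0.6933, -0.0167, 0.0523]
tool_rot: [0.698, -0.114, 0.114, -0.698]
ft_force: [-3.2, -0.0, 9.6]
grip_width: 0.0005
time: 21.48
position: [0.6933, -0.0168, 0.0522]
tool_rot: [0.698, -0.114, 0.114, -0.698]
ft_force: [-5.6, -0.1, 14.8]
grip_width: 0.0
t 21.48 pos [ 0.6933 -0.0168  0.0522] uv [-0.0006 -0.0005] f [-5.6 -0.1 14.8] w 0.0
turn [0.  0.2 0. ] shift old axes [0.0006 0.0002 0.0005] new axes [0.0006 0.0002 0.0005]
turn [   0.  -179.8   -0. ] shift old axes [0.0006 0.0002 0.0005] new axes [-0.0006  0.0002 -0.0005]
```

```bash
python3 -m crank '[[[0,0,0,0,0,0,0],[0,0,0,0,0,0,0],[0,0,0,0,0,0,0],[0,0,0,0,0,0,0],[0,0,0,0,0,0,0]]]'
python3 -m crank '[[[0,0,0,0,-0.005,0,0],[0,0,0,0,-0.03,0,0],[0,0,0,0,-0.05,0,0],[0,0,0,0,-0.05,0,0],[0,0,0,-0.04,0,0,0]]]'
python3 -m crank '[[[0,0,0,-0.05,0,0,0],[0,0,0,-0.05,0,0,0],[0,0,0,-0.05,0,0,0],[0,0,0,0,0,0,0],[0,0,0,0,0,0,0]]]'
python3 - <<'E'
from h import *
plan(0,0,.052,90)
for n in ("top","side"):
    c=robot.camera(n); save(c,n+"9.png")
    for t,z in dict(wedge=.015,thin_wedge=.004).items():
        for d in robot.spot_in(c,t)[:1]:
            X=ray(c,d["at"],z); print(n,t,np.round(d["at"]),round(d["conf"],2),uv(X).round(4))
c=robot.camera("side"); b=[((604,185),.022)]
a=cv2.imread('pics/top9.png')[110:240,220:350];b=cv2.imread('pics/side9.png')[180:280,220:320]
cv2.imwrite('pics/m9.png',np.hstack([cv2.resize(a,(400,400),interpolation=cv2.INTER_CUBIC),cv2.resize(b,(400,400),interpolation=cv2.INTER_CUBIC)]))
E
```

```text
time: 22.1
position: [0.6933, -0.0167, 0.0522]
tool_rot: [0.698, -0.114, 0.114, -0.698]
ft_force: [-5.4, -0.7, 14.4]
grip_width: 0.0006
time: 22.72
position: [0.6612, -0.0056, 0.1893]
tool_rot: [0.698, -0.109, 0.12, -0.698]
ft_force: [-0.2, 0.8, 0.5]
grip_width: 0.0005
time: 23.35
position: [0.5144, 0.0438, 0.1844]
tool_rot: [0.698, -0.114, 0.115, -0.698]
ft_force: [0.3, -0.3, 0.8]
grip_width: 0.0005
t 23.35 pos [0.5144 0.0438 0.1844] uv [-0.1894 -0.0008] f [ 0.3 -0.3  0.8] w 0.0005
turn [-0.   0.2  0.1] shift old axes [0.1891 0.1328 0.0002] new axes [0.1894 0.1324 0.0008]
turn [   0.2 -179.8    0. ] shift old axes [0.1891 0.1328 0.0002] new axes [-0.1894  0.1324 -0.0008]
top wedge [187. 291.] 0.61 [-0.0191 -0.0041]
top thin_wedge [236. 290.] 0.47 [-0.1354 -0.0434]
side wedge [221. 258.] 0.67 [-0.0124  0.003 ]
side thin_wedge [235. 308.] 0.64 [-0.1564 -0.0363]
```

View pics/m9.png

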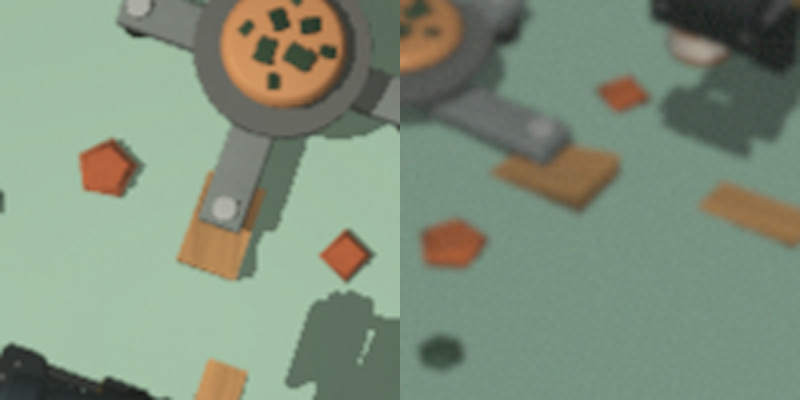

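View pics/top9.png

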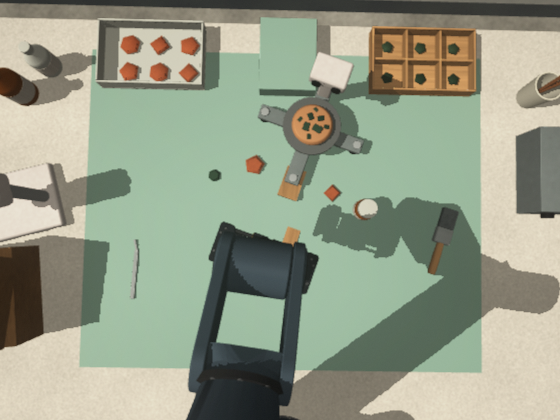

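```bash
python3 - <<'E'
from h import *
c=robot.camera("top")
for u,v,z in ((178,262,.022),(236,279,.022),(224,208,.044)): print(uv(ray(c,[110+v/3.077,220+u/3.077],z)).round(4))
o=robot.get_obs();print(o["joint_velocities"].round(3));robot.hand_in()
E
```

```text
[-0.0504  0.0188]
[-0.0473 -0.0298]
[ 0.0004 -0.0012]
[ 0.004 -0.004  0.005  0.    -0.001 -0.   ]
the job is handed in; nothing more can be done
```

The thick wedge is tight under the bare foot, the leg took a firm press without rocking, and the job is handed in after about 23 s of the 56 s allowed. No verdict was reported.

- **Pushing:** I slid the wedge sideways into line with the leg using the fingertips. Then I pushed it from its back face, thin end first, until the force jumped to about 5 N. It was never gripped or lifted.
- **Final position:** The last top picture puts the wedge's back face about 49 mm before the foot. That leaves the foot about 9 mm ahead of the wedge's origin and roughly 4 to 5 mm off its centre line, within the limits.
- **Press test:** I pressed on the screw head with about 14.5 N for over half a second. The fingertips stayed at about 44 mm, the level height, and sank only about 0.1 mm as the force rose from 10 to 15 N.
- **Moving clear:** The arm was about 0.18 m above the bench and touching nothing at hand-in. The thin wedge and the other things look unmoved in the pictures.

**Where the checks disagreed:** The detector's positions for the wedges scattered by 1–2 cm when the arm or leg partly hid them, and it often took another part of the scanner for the press point. I went by corners read from the pictures and by the measured forces instead.

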